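# Roll a mailing tube into the capping jig and close it

### The arm

A 7-joint arm with a two-finger parallel gripper is mounted at the origin on the work surface; the furniture and walls round the work are solid. World frame = base frame: x ahead of the robot, y to its left, z up, the work surface at z = 0. Lengths are in m, angles in rad, forces in N, time in s.
With the tool pointing down it reaches from about 0.4 to 0.85 m from the base axis. Payload 10.4 kg.
Tool frame: the origin (TCP) lies midway between the tips of the shut fingers; the grasp point (between the pads) lies 19 mm behind it; z points along the fingers, y is the line along which they close (so a half turn about z gives the same grasp; the last joint's range is limited). The gripper opens to 87 mm and grips with 3 to 60 N. Pads are 19 mm wide; open, the fingers measure 117 mm over their backs; the gripper's body (75 mm by 190 mm) begins 51 mm behind the grasp point.
Start: joints at [1.218, 0.332, -0.065, 1.46, 0.022, 1.35, -0.088], TCP at [0.202, -0.591, 0.223] pointing down, gripper open.
Joint ranges: [-2.6, 2.6], [-0.5, 2.12], [-1.47, 1.34], [0.16, 2.42], [-1.27, 4.41], [0.06, 2.06], [-2.6, 2.6]. Speed limits (rad/s): [2.22, 2.22, 2.79, 2.79, 3.14, 3.14, 3.14].

### API

Orientations are given as a unit quaternion [x, y, z, w].
In Python, from bench import r gives the robot as it stands.
- The arm moves only by the tool arm_command, never from a script. Its argument "moves" is one flat list of numbers, 4 for each row, row after row: the shift along the tool's x, y, z in cm, then the turn about the tool's z in degrees. A call has 1 to 12 rows; each row shifts and turns the commanded pose from where the row before left it, along the tool's axes as they then stand; what a row does not reach is not made up. A row lasts 1/12 s, in which the tool goes at most 41.7 mm and 7.16 degrees, less where a joint would pass 70% of its speed; a pose out of reach is approached as far as the arm can. A call with a gripper value outside its range is refused whole. "fingers" is the opening in per cent of the stroke, from 0 (shut) to 100 (fully open), set as the call begins (left out, the last holds). The fingers move at their own pace and stop on an object; "squeeze" is the grip in N (left out, the last holds). Time passes only in rows, so rows that do not move let the fingers close. It gives the time, the measured TCP pose, the force, the opening and the grip force at its end, in the units of the state.
- r.read_state(): the state, without advancing time (a new reading comes with each control period).
- r.camera(name): name is "side" or "top"; returns the picture (384x512x3 uint8, red, green, blue); there is no depth.
- r.camera_info(name): a dict with "fx", "fy", "cx", "cy" (pixels), "k1" (the pictures are not rectified: a ray, as slopes to the right and down, at radius r is drawn at 1 + k1 r^2 times it, then the intrinsics apply), "origin" and "attitude" of the camera in the world. Camera axes: x right, y up, looking along -z (the intrinsics and any distortion apply to the point x, -y, -z); pixel columns grow to the right and rows downward; lengths in m; the calibration is good to about 2 mm. A picture is of the moment at which its call begins. camera_info takes no time and is no camera call.
- r.close_job(): hands the job in; it is judged then, once.
The state is a dict: "time": time; "joint_positions": joint angles; "joint_vel": joint speeds; "joint_torque": joint torques, N m; "ee_pos": TCP position; "eef_rot": TCP orientation; "ft_force": force on the tool from outside, world axes, zero at the start; "torque": the same for the moment, N m; "width": finger opening in m; "grip_force": force on a finger pad.
Only numpy, scipy, OpenCV 4.12 (cv2) and the standard library are available. Lean on these libraries where they do the work, as an engineer would, in place of code of your own. Each camera call takes 0.05 s, during which the arm holds its last target. There are 200 camera calls.

### The job

Close the cardboard mailing tube that lies alone on the bench: with fingertips on its top, not against its side, roll it sideways over the bench, up over the low bevelled rail and into the saddle of the plywood capping jig, where it must come to rest; then push the black plug that sticks out of its near end fully home, which also slides the tube up against the jig's end stop. Roll it and push it only, never lift it, and leave the other things on the bench where they are.

Things in the scene. Friction and masses are not known exactly. Their poses are not given: they have to be found in the camera images.
- tube: Brown cardboard mailing tube, white label: cylinder 80 mm in diameter, 200 mm long, 0.2 to 0.5 kg, loose, lying on the bench right (-y) of the jig. Origin at its centre. Own x along its axis from the near end (-100 mm, plug out) to the closed far end (+100); y and z turn as it rolls (z, the label, starts up). Rolls easily under light fingertips that follow its top round, soon stops by itself on the flat; pressed hard it jams.
- plug_face (a point): Centre of the flat outer face of the black plug (disc 77 mm in diameter) that sticks out of the tube's near end; on the tube's axis, 121 mm from the tube's centre while the plug is out, 103 mm once it is home. It turns and travels with the tube.
- plug (a joint): How far the plug has been pushed into the tube, m: 0 at the start (rim 18 mm off the tube's end), 0.018 fully home (rim on the tube's end). It needs about 8 N and stays where it is left; the tube itself slides along the saddle at 2 to 4 N, so it meets the end stop first.
- jig: Plywood capping jig, fixed. Origin on the bench under the centre of a fully seated tube; x along the saddle to the end stop (within 15 deg of world x), y across, from low rail to fence, z up. The saddle floor is the bare bench (z = 0). Fence 20 mm high, inner face at y = +34 mm. Rail and fence run from x = -70 mm to the stop. The tube starts about parallel to x, 130 to 200 mm to -y, 18 to 35 mm short of the stop.
- rail_crest (a point): Top of the jig's low rail, at jig x = 0, y = -21 mm, 4.5 mm above the bench. The rail's outer side is a straight bevel rising from y = -48 mm to -22 mm, then a flat crest to y = -19 mm and a steep inner side; a tube that is over it drops into the saddle.
- stop_face (a point): Point on the face of the jig's end stop (block 62 mm high, from y = -19 to +56 mm), on the axis of a seated tube: jig x = +100 mm, 40 mm above the bench.
- tape_roll: Bystander: roll of brown packing tape lying flat, 116 mm across, 48 high. Origin at the centre of its underside.
- stapler: Bystander: desk stapler, 135 mm long. Origin at the centre of its underside.
- marker: Bystander: felt marker, 135 mm long. Origin at the centre of its underside.
- label_roll: Bystander: small white roll of labels standing on end, 62 mm across, 50 high. Origin at the centre of its underside.
- tub: Bystander: small screw-lid tub, 66 mm across, 70 high. Origin at the centre of its underside.
- carton: Bystander: small flat carton, 68x45x16 mm. Origin at the centre of its underside.

How it is judged:
On the way, in this order (a step that is already met when the one before it is completed fails the run):
1. the tube has rolled (turned by a quarter turn or so about its axis) on the open bench, short of the rail (angle between tube's own z axis and vertical above 1.2 rad and y of tube in the frame of jig below -0.03 m).
2. the tube rests in the saddle with its plug still out (y of tube in the frame of jig between -0.006 and 0.006 m and height (world z) of tube below 0.044 m and angle between the x axis of tube and the x axis of jig, either way round below 0.06 rad and linear speed of tube below 0.02 m/s and value of joint plug below 0.006 m), for 0.3 s.
At the end, for the whole second after the job is handed in: the tube lies still in the saddle (centre within 6 mm of the saddle's middle line, axis within 0.06 rad of it, not riding on rail or fence), its far end within 6 mm of the end stop, and the plug is within 2 mm of fully home (y of tube in the frame of jig between -0.006 and 0.006 m and height (world z) of tube below 0.044 m and angle between the x axis of tube and the x axis of jig, either way round below 0.06 rad and x of tube in the frame of jig above -0.006 m and value of joint plug above 0.016 m and linear speed of tube below 0.01 m/s); the robot touches nothing.
It fails at once if the tube was pushed against its side, low down, on the open bench instead of being rolled from its top (contact force between the fingers and tube above 1 N and height (world z) of the grasp point below 0.07 m and y of tube in the frame of jig below -0.03 m).
It fails at once if the tube was lifted (its centre more than 15 mm above where it lies on the bench) (height (world z) of tube above 0.055 m).
It fails at once if the tube was tipped (axis more than 0.2 rad from level) (angle between tube's own x axis and vertical below 1.37 rad).
It fails at once if a bystander was moved by more than 20 mm (distance of any of tape_roll, stapler, marker, label_roll, tub, carton from where it was at the start of the episode above 0.02 m).
It also fails if it takes over 67 s, if anything falls off the work surface, if the arm or the gripper's body presses on something with over 40 N, if the wrist force passes 120 N, or if a joint passes its speed limit or range.

## Working session

There is one attempt and no reset: what is moved stays moved. The work goes in short steps, Python scripts to look and compute and a tool call to move; the robot and the scene stay as the last step left them, time stands still between calls to the robot, and variables do not carry over. Pictures are saved under pics/ and viewed, at most 13 in all, crops included, and the job is handed in when it is done.

Besides the shell and the picture viewer there is one more tool, called after "Request:" by a JSON object that holds its "op" and its "data", one argument or row to a line. arm_command: Moves the arm, as the interface text tells. Its arguments: {"type":"object","properties":{"moves":{"type":"array"},"fingers":{"type":"number"},"squeeze":{"type":"number"}},"required":["moves"]}

```bash
mkdir -p pics; python3 - <<'E'
from bench import r
import cv2,json
for n in("top","side"):
    cv2.imwrite(f"pics/{n}0.png",cv2.resize(r.camera(n)[:,:,::-1],(800,600),interpolation=cv2.INTER_CUBIC)); print(n,r.camera_info(n))
s=r.read_state();print(s["time"],s["ee_pos"],s["eef_rot"],s["ft_force"])
E
```

```text
top {'fx': 357.73772866318245, 'fy': 357.73772866318245, 'cx': 260.99716268454546, 'cy': 188.85953747677053, 'k1': -0.019826508931884725, 'origin': array([ 0.41039036, -0.01800917,  1.00322249]), 'attitude': array([ 0.05087568, -0.04327118, -0.69827743,  0.71270464])}
side {'fx': 467.6522177627304, 'fy': 467.6522177627304, 'cx': 258.76712313390345, 'cy': 194.04727052321758, 'k1': -0.08890273489737383, 'origin': array([0.29182886, 1.18923382, 0.77072899]), 'attitude': array([-0.06017753,  0.49895372,  0.86045945, -0.0838652 ])}
0.1 [ 0.20227148 -0.59097494  0.22183187] [ 9.86434231e-01  1.64155686e-01 -1.36162933e-04 -6.32080299e-04] [-0.5544874  -0.44608912  0.87134516]
```

View pics/top0.png

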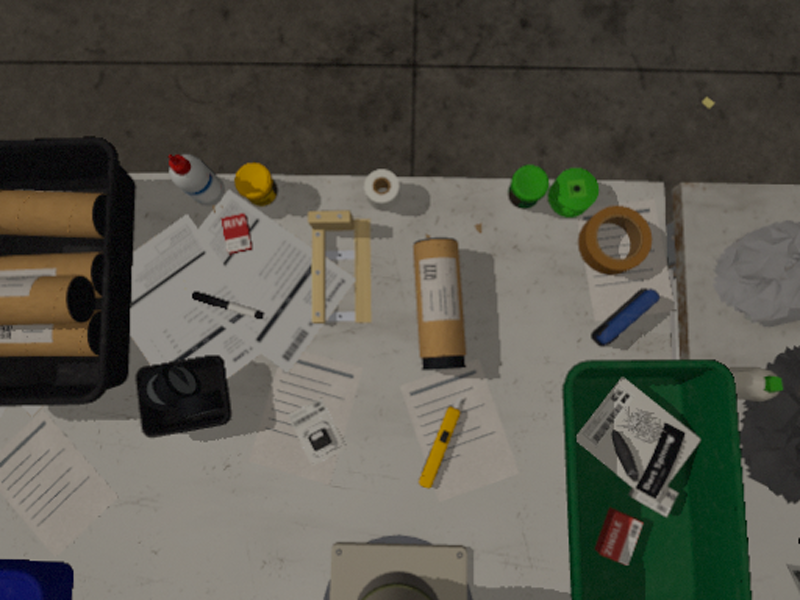

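View pics/side0.png

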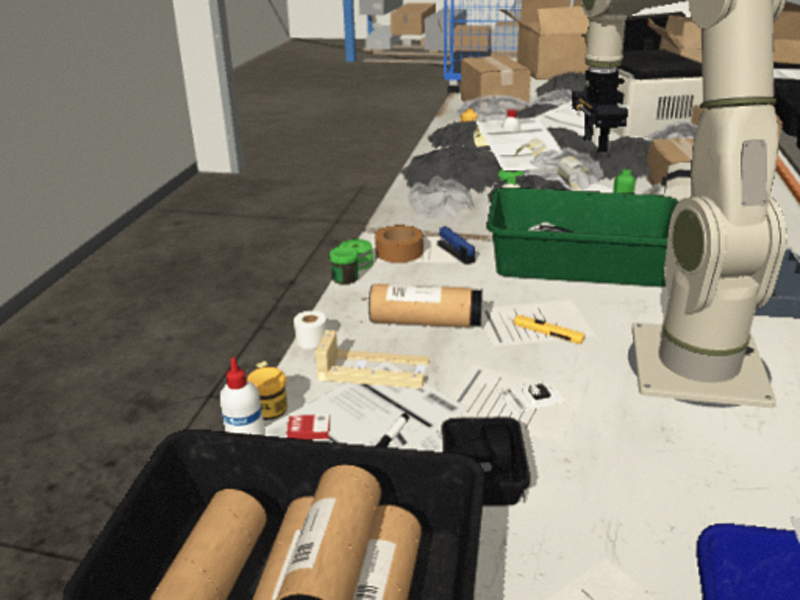

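The top view shows the tube at about (440,300), far end at (436,240) and plug at (443,362). The jig's fence is at x≈318, its rail at x≈363 and its stop at (331,219). I'll enlarge that area.

```bash
cat >h.py <<'E'
from bench import r
import numpy as np,cv2
from scipy.spatial.transform import Rotation as R
def ray(n,uv):
    c=r.camera_info(n);K=np.array([[c["fx"],0,c["cx"]],[0,c["fy"],c["cy"]],[0,0,1]])
    p=cv2.undistortPoints(np.array(uv,float).reshape(-1,1,2),K,np.array([c["k1"],0,0,0.]))[:,0]
    d=np.c_[p[:,0],-p[:,1],-np.ones(len(p))]
    return c["origin"],R.from_quat(c["attitude"]).apply(d)
def at(n,uv,z):
    o,d=ray(n,uv);return o+d*((np.atleast_1d(z)-o[2])/d[:,2])[:,None]
def proj(n,P):
    c=r.camera_info(n);q=R.from_quat(c["attitude"]).inv().apply(np.atleast_2d(P)-c["origin"])
    x=q[:,0]/-q[:,2];y=-q[:,1]/-q[:,2];k=1+c["k1"]*(x*x+y*y)
    return np.c_[c["cx"]+c["fx"]*x*k,c["cy"]+c["fy"]*y*k]
def crop(n,u0,v0,w,h,s,name):
    im=r.camera(n)[v0:v0+h,u0:u0+w,::-1];cv2.imwrite(f"pics/{name}.png",cv2.resize(im,None,fx=s,fy=s,interpolation=cv2.INTER_CUBIC))
E
python3 -c "
from h import *
crop('top',185,130,130,110,5,'c1')"
```

```text
(no output)
```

View pics/c1.png

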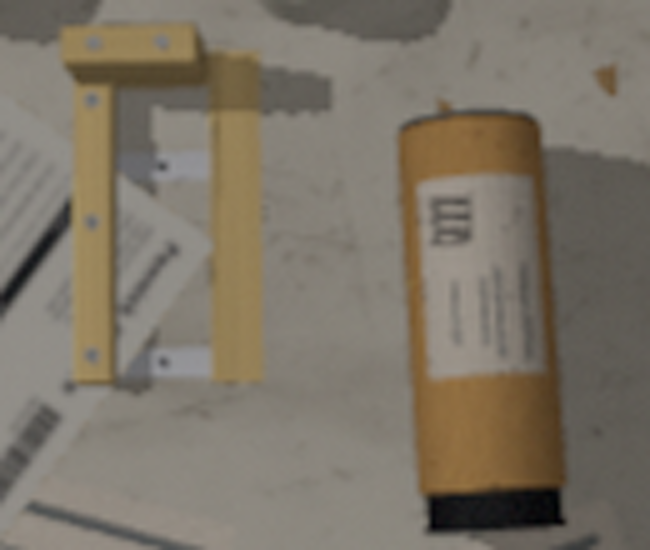

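The crop shows the fence's inner top edge at u≈114 (v 82–381), the rail from u 211 to 262 with its near end at v≈381, and the stop's near top edge at v≈63. The tube's sides run (399,130)→(420,490) and (540,125)→(566,490), and the plug rim is at v≈528.

```bash
python3 - <<'E'
from h import *
np.set_printoptions(precision=4,suppress=True)
f=lambda *p:[(185+(a-2)/5,130+(b-2)/5) for a,b in p]
print("fence in",at("top",f((114,100),(114,381)),.02))
print("rail out",at("top",f((260,60),(262,381)),0.))
print("rail in",at("top",f((211,90),(212,381)),.0045))
print("stop edge",at("top",f((68,66),(197,60)),.062))
def bis(a,b):
    o,d=ray("top",f(a,b));d/=np.linalg.norm(d,axis=1)[:,None];d=d.sum(0);return o+d*(.04-o[2])/d[2]
A=bis((420,490),(566,490));B=bis((399,130),(540,128));print("tube",A,B)
print("plug bottom z.04",at("top",f((495,528)),.06), "far top",at("top",f((470,114)),.07))
E
```

```text
fence in [[0.6508 0.1475 0.02  ]
 [0.492  0.1409 0.02  ]]
rail out [[0.6808 0.0675 0.    ]
 [0.4953 0.0607 0.    ]]
rail in [[0.6614 0.0946 0.0045]
 [0.4944 0.0884 0.0045]]
stop edge [[0.6589 0.1662 0.062 ]
 [0.6635 0.0963 0.062 ]]
tube [ 0.4359 -0.0678  0.04  ] [ 0.6332 -0.0524  0.04  ]
plug bottom z.04 [[ 0.4157 -0.0682  0.06  ]] far top [[ 0.6344 -0.0515  0.07  ]]
```

```bash
cat >>h.py <<'E'
def yaw_of(q): y=R.from_quat(q).as_matrix()[:,1]; return np.degrees(np.arctan2(y[1],y[0]))
def plan(target,yaw,n,start=None):
    "rows to bring TCP to target (m) with tool y at world yaw (deg), straight line; shift first, then turn"
    s=r.read_state();p=np.array(s["ee_pos"] if start is None else start[0]);a=yaw_of(s["eef_rot"]) if start is None else start[1]
    d=(np.array(target)-p)*100/n;t=-((yaw-a+180)%360-180)/n;out=[]
    for i in range(n):
        w=np.radians(a); out+=[-np.sin(w)*d[0]+np.cos(w)*d[1],np.cos(w)*d[0]+np.sin(w)*d[1],-d[2],t]; a-=t
    print(np.round(out,2).reshape(-1,4).tolist())
def show():
    s=r.read_state();print(round(s["time"],2),np.round(s["ee_pos"],4),round(yaw_of(s["eef_rot"]),2),np.round(s["ft_force"],1))
E
python3 - <<'E'
from h import *
show();plan((.21,-.30,.22),-33,8);plan((.53,-.085,.16),4.5,12,((.21,-.30,.22),-33))
plan((.53,-.085,.2),4.5,20)
E
```

```text
0.15 [ 0.2023 -0.5911  0.222 ] -71.11 [-0.4  0.4 -0.1]
[[1.27, -3.41, 0.02, -4.76], [1.55, -3.29, 0.02, -4.76], [1.82, -3.15, 0.02, -4.76], [2.07, -2.99, 0.02, -4.76], [2.31, -2.81, 0.02, -4.76], [2.54, -2.61, 0.02, -4.76], [2.75, -2.39, 0.02, -4.76], [2.94, -2.15, 0.02, -4.76]]
[[2.95, 1.26, 0.5, -3.12], [2.88, 1.42, 0.5, -3.12], [2.8, 1.57, 0.5, -3.12], [2.71, 1.73, 0.5, -3.12], [2.61, 1.87, 0.5, -3.12], [2.51, 2.01, 0.5, -3.12], [2.39, 2.14, 0.5, -3.12], [2.27, 2.27, 0.5, -3.12], [2.15, 2.39, 0.5, -3.12], [2.01, 2.5, 0.5, -3.12], [1.87, 2.61, 0.5, -3.12], [1.73, 2.71, 0.5, -3.12]]
[[2.37, -1.86, 0.11, -3.78], [2.49, -1.7, 0.11, -3.78], [2.59, -1.54, 0.11, -3.78], [2.69, -1.36, 0.11, -3.78], [2.77, -1.18, 0.11, -3.78], [2.85, -1.0, 0.11, -3.78], [2.9, -0.81, 0.11, -3.78], [2.95, -0.61, 0.11, -3.78], [2.99, -0.42, 0.11, -3.78], [3.01, -0.22, 0.11, -3.78], [3.01, -0.02, 0.11, -3.78], [3.01, 0.18, 0.11, -3.78], [2.99, 0.38, 0.11, -3.78], [2.96, 0.57, 0.11, -3.78], [2.92, 0.77, 0.11, -3.78], [2.86, 0.96, 0.11, -3.78], [2.79, 1.14, 0.11, -3.78], [2.71, 1.33, 0.11, -3.78], [2.61, 1.5, 0.11, -3.78], [2.51, 1.67, 0.11, -3.78]]
```

Request:
{"op": "arm_command", "data": {
  "moves": [2.4,-1.9,0.1,-3.8,2.5,-1.7,0.1,-3.8,2.6,-1.5,0.1,-3.8,2.7,-1.4,0.1,-3.8,2.8,-1.2,0.1,-3.8,2.9,-1.0,0.1,-3.8,2.9,-0.8,0.1,-3.8,3.0,-0.6,0.1,-3.8,3.0,-0.4,0.1,-3.8,3.0,-0.2,0.1,-3.8,3.0,0,0.1,-3.8,3.0,0.2,0.1,-3.8]
}}

```text
time: 1.15
ee_pos: [0.4008, -0.2851, 0.2104]
eef_rot: [0.845, 0.535, -0.0, 0.0]
ft_force: [0.4, -0.5, -0.2]
width: 0.0872
grip_force: 0.0
```

```bash
python3 - <<'E'
from h import *
show();plan((.53,-.085,.13),4.5,9)
E
```

```text
1.15 [ 0.4008 -0.2851  0.2104] -25.32 [ 0.4 -0.5 -0.2]
[[2.62, 0.35, 0.89, -3.31], [2.6, 0.5, 0.89, -3.31], [2.57, 0.65, 0.89, -3.31], [2.52, 0.79, 0.89, -3.31], [2.47, 0.94, 0.89, -3.31], [2.42, 1.08, 0.89, -3.31], [2.35, 1.22, 0.89, -3.31], [2.28, 1.35, 0.89, -3.31], [2.19, 1.48, 0.89, -3.31]]
```

Request:
{"op": "arm_command", "data": {
  "moves": [2.6,0.3,0.9,-3.3,2.6,0.5,0.9,-3.3,2.6,0.6,0.9,-3.3,2.5,0.8,0.9,-3.3,2.5,0.9,0.9,-3.3,2.4,1.1,0.9,-3.3,2.4,1.2,0.9,-3.3,2.3,1.4,0.9,-3.3,2.2,1.5,0.9,-3.4,0,0,0,0]
}}

```text
time: 1.98
ee_pos: [0.5309, -0.0801, 0.1279]
eef_rot: [0.677, 0.736, 0.001, -0.001]
ft_force: [-1.3, 1.1, 0.9]
width: 0.0867
grip_force: 0.0
```

```bash
python3 - <<'E'
from h import *
show();crop('top',185,120,160,120,5,'c2')
E
```

```text
1.98 [ 0.5309 -0.0801  0.1279] 4.86 [-1.3  1.1  0.9]
```

View pics/c2.png

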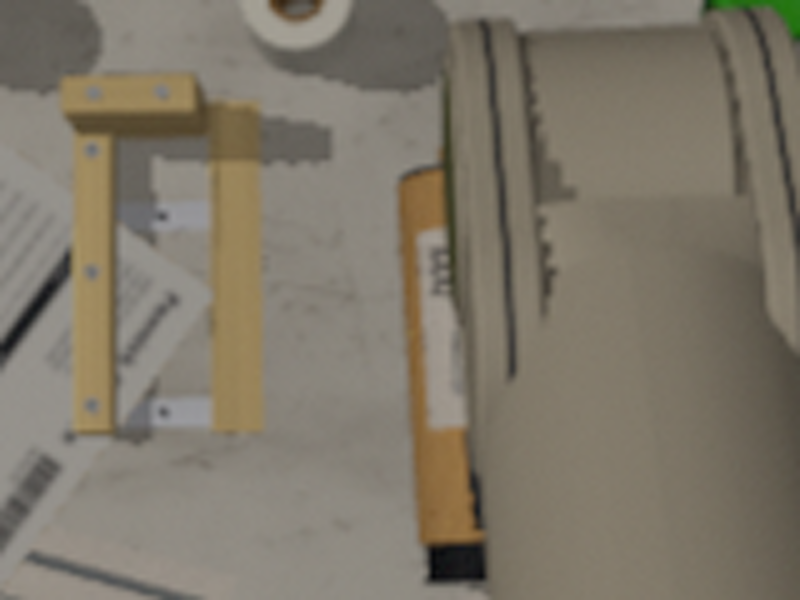

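The jig is unobstructed, and the tube's left edge stays visible beside the forearm (u≈400–425). I'll touch down gently.

Request:
{"op": "arm_command", "data": {
  "moves": [0,0,1.0,0,0,0,1.0,0,0,0,1.0,0,0,0,1.0,0,0,0,0.5,0,0,0,0.2,0,0,0,0.1,0,0,0,0,0]
}}

```text
time: 2.7
ee_pos: [0.53, -0.0858, 0.0816]
eef_rot: [0.68, 0.733, 0.0, 0.0]
ft_force: [-0.0, 1.1, 0.1]
width: 0.087
grip_force: 0.0
```

Request:
{"op": "arm_command", "data": {
  "moves": [0.2,0,0.1,0,0.2,0,0.1,0,0.2,0,0.1,0,0,0,0,0]
}}

```text
time: 3.03
ee_pos: [0.5297, -0.0792, 0.079]
eef_rot: [0.68, 0.733, 0.0, 0.0]
ft_force: [-1.3, 0.4, 3.6]
width: 0.0873
grip_force: 1.6
```

Request:
{"op": "arm_command", "data": {
  "moves": [0.4,0,-0.05,0,0.6,0,0,0,0.6,0,0,0,0.6,0,0,0,0.6,0,0,0,0.2,0,0,0]
}}

```text
time: 3.53
ee_pos: [0.5273, -0.0484, 0.0802]
eef_rot: [0.68, 0.734, 0.0, 0.0]
ft_force: [-5.2, 0.1, 14.7]
width: 0.0873
grip_force: 7.1
```

```bash
cat >>h.py <<'E'
def edge():
    "left silhouette of tube at two rows of the top image -> axis points on z=.04"
    im=r.camera("top").astype(int);m=((im[:,:,0]-im[:,:,2]>45)&(im[:,:,0]>90)).astype(np.uint8)
    P=[]
    for v in range(170,222,3):
        o,d=ray("top",[(200,v),(300,v)])
        us=np.nonzero(m[v,242 if False else 0:])[0]
        jo=proj("top",[[.5625-.0,.060,0]])[0,0]
        us=[u for u in us if u>jo+2]
        if us: P.append((us[0]-.5,v))
    P=np.array(P);o,d=ray("top",P)
    # silhouette plane normal approx: axis along t; axis = point at z=.04 offset by R/cos
    W=at("top",P,.04);sl=(o[1]-W[:,1])/(o[2]-.04);W[:,1]-=.04*np.sqrt(1+sl**2)
    k=np.polyfit(W[:,0],W[:,1],1);res=W[:,1]-np.polyval(k,W[:,0]);g=abs(res)<.003
    k=np.polyfit(W[g,0],W[g,1],1);print("tube y@x=.53 %.4f yaw %.3f n %d"%(np.polyval(k,.53),k[0],g.sum()))
E
python3 - <<'E'
from h import *
show();edge()
E
```

```text
3.53 [ 0.5273 -0.0484  0.0802] 4.36 [-5.2  0.1 14.7]
tube y@x=.53 -0.3682 yaw -0.326 n 1h.py:40: RankWarning: Polyfit may be poorly conditioned
  k=np.polyfit(W[:,0],W[:,1],1);res=W[:,1]-np.polyval(k,W[:,0]);g=abs(res)<.003
h.py:41: RankWarning: Polyfit may be poorly conditioned
  k=np.polyfit(W[g,0],W[g,1],1);print("tube y@x=.53 %.4f yaw %.3f n %d"%(np.polyval(k,.53),k[0],g.sum()))
```

```bash
python3 - <<'E'
from h import *
im=r.camera("top");print(im[195,225:285:2].tolist())
crop('top',185,120,160,120,5,'c3')
E
```

```text
[[134, 129, 121], [146, 131, 103], [151, 131, 90], [150, 130, 89], [154, 133, 91], [153, 132, 91], [144, 132, 109], [137, 131, 124], [138, 133, 125], [138, 133, 124], [139, 134, 125], [139, 135, 125], [138, 133, 125], [139, 135, 125], [140, 135, 126], [139, 136, 126], [140, 135, 127], [131, 125, 111], [132, 124, 107], [131, 122, 107], [69, 67, 62], [131, 123, 108], [130, 122, 106], [130, 122, 106], [131, 122, 107], [130, 122, 106], [131, 123, 108], [131, 123, 106], [130, 123, 107], [128, 119, 105]]
```

View pics/c3.png

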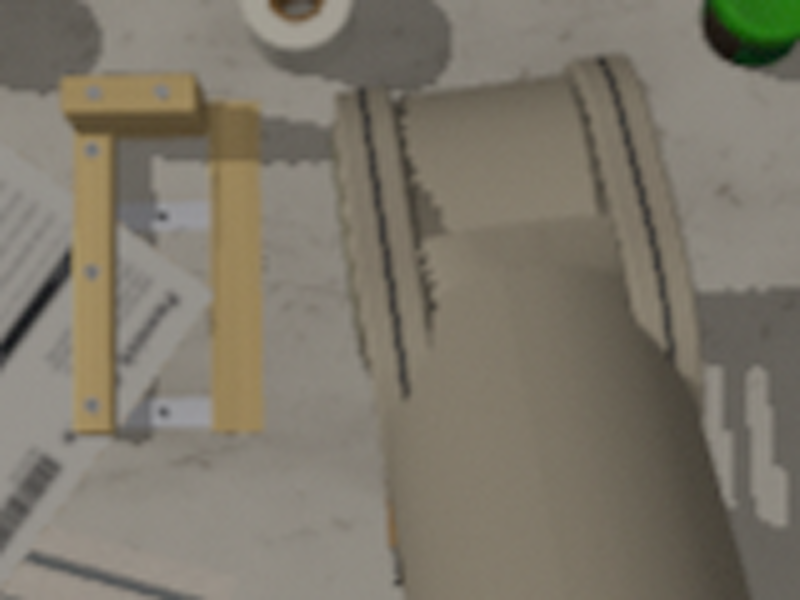

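The only visible part of the tube is at (392,520). It moved about 17 mm while the fingers moved 31 mm, so it is rolling. I'll ease the pressure and continue.

Request:
{"op": "arm_command", "data": {
  "moves": [0.3,0,-0.07,0,0.6,0,0,0,0.6,0,0,0,0.6,0,0,0,0.6,0,0,0,0.6,0,0.02,0,0.6,0,0.03,0,0.3,0,0.03,0]
}}

```text
time: 4.35
ee_pos: [0.524, -0.0062, 0.0793]
eef_rot: [0.68, 0.734, 0.0, -0.0]
ft_force: [-1.6, 0.9, 5.7]
width: 0.087
grip_force: 2.9
```

Request:
{"op": "arm_command", "data": {
  "moves": [0,0,-0.5,0,0,0,-1.0,0,-2.0,0,-0.5,0,-2.0,0,0,0,-0.2,0,0,0,0,0,0,0,0,0,0,0]
}}

```text
time: 4.93
ee_pos: [0.5272, -0.0495, 0.0993]
eef_rot: [0.68, 0.733, 0.0, -0.0]
ft_force: [-0.1, 1.1, 0.2]
width: 0.0867
grip_force: 0.0
```

```bash
python3 - <<'E'
from h import *
show();crop('side',190,160,150,110,5,'s1')
E
```

```text
4.93 [ 0.5272 -0.0495  0.0993] 4.27 [-0.1  1.1  0.2]
```

View pics/s1.png

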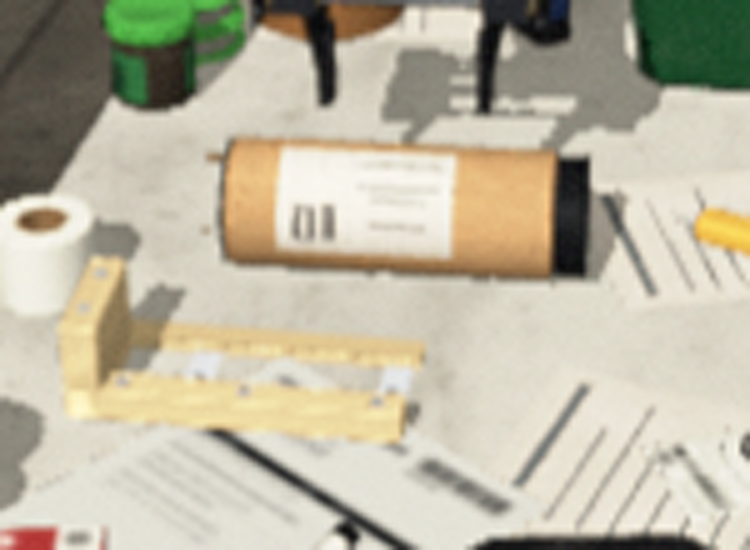

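The label has rolled towards the camera. The tube's silhouette has its top edge at (245,138)→(553,152) and its bottom edge at (235,262)→(555,275), the plug's outer edge is at u≈588 and the far end at u≈222.

```bash
cat >>h.py <<'E'
def axis(tops,bots,u0,v0,s,cam="side"):
    "axis from 2 points on each silhouette edge of the cylinder (tangent planes through camera)"
    g=lambda ps:ray(cam,[(u0+(a-2)/s,v0+(b-2)/s) for a,b in ps])
    o,T=g(tops);_,B=g(bots);n1=np.cross(*T);n2=np.cross(*B);n1/=np.linalg.norm(n1);n2/=np.linalg.norm(n2)
    if n1@n2<0:n2=-n2
    m=n1+n2; # bisecting plane through camera holds the axis; intersect with z=.04
    for x in(.43,.53,.63):
        print(x,"y %.4f"%(o[1]-(m[0]*(x-o[0])+m[2]*(.04-o[2]))/m[1]))
    print("yaw",-m[0]/m[1])
J=np.array([.5625,.110]);JY=.039
def injig(x,y):
    c,s=np.cos(JY),np.sin(JY);d=np.array([x,y])-J;return np.round([c*d[0]+s*d[1],-s*d[0]+c*d[1]],4)
E
python3 - <<'E'
from h import *
axis([(245,138),(553,152)],[(235,262),(555,275)],190,160,5)
f=lambda a,b:(190+(a-2)/5,160+(b-2)/5)
print(at("side",[f(588,215),f(222,205)],.06))
E
```

```text
0.43 y -0.0359
0.53 y -0.0271
0.63 y -0.0183
yaw 0.08786130454054274
[[ 0.40859276 -0.00381377  0.06      ]
 [ 0.62602401  0.02208512  0.06      ]]
```

Request:
{"op": "arm_command", "data": {
  "moves": [0,0,0.8,0,0,0,0.8,0,0.2,0,0.3,0,0.2,0,0.1,0,0,0,0,0]
}}

```text
time: 5.4
ee_pos: [0.5265, -0.0449, 0.0784]
eef_rot: [0.68, 0.733, -0.0, -0.001]
ft_force: [-0.2, -0.0, 1.0]
width: 0.0873
grip_force: 0.0
```

Request:
{"op": "arm_command", "data": {
  "moves": [0.5,0,-0.02,0,0.6,0,-0.03,0,0.7,0,-0.04,0.4,0.7,0,-0.01,0.4,0.7,0,0,0.4,0.7,0,0,0.4,0.7,0,0,0.4,0.7,0,0,0.4,0.7,0,0.02,0.1,0.7,0,0.03,0,0.7,0,0.04,0,0.3,0,0.03,0]
}}

```text
time: 6.4
ee_pos: [0.5222, 0.0331, 0.0793]
eef_rot: [0.695, 0.719, -0.0, -0.0]
ft_force: [-9.1, 0.8, 11.4]
width: 0.0868
grip_force: 5.7
```

Request:
{"op": "arm_command", "data": {
  "moves": [0,0,-0.5,0,0,0,-1.0,0,-2.0,0,-0.5,0,-2.0,0,0,0,-0.2,0,0,0,0,0,0,0,0,0,0,0]
}}

```text
time: 6.98
ee_pos: [0.5244, -0.0106, 0.0992]
eef_rot: [0.696, 0.718, 0.0, 0.0]
ft_force: [0.0, 0.3, -0.4]
width: 0.0871
grip_force: 0.0
```

```bash
python3 - <<'E'
from h import *
show();crop('side',190,160,150,110,5,'s2')
E
```

```text
6.98 [ 0.5244 -0.0106  0.0992] 1.77 [ 0.   0.3 -0.4]
```

View pics/s2.png

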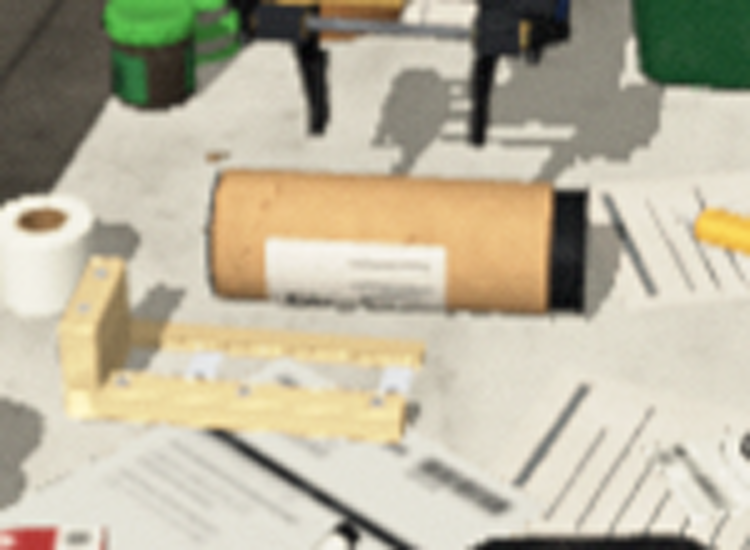

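The tube has rolled on and the label now faces forward and down. Its top edge runs (240,170)→(548,184), its bottom edge (230,297)→(548,311), and the plug's outer edge is at u≈586.

```bash
python3 - <<'E'
from h import *
axis([(240,170),(548,184)],[(230,297),(548,311)],190,160,5)
f=lambda a,b:(190+(a-2)/5,160+(b-2)/5)
print(at("side",[f(586,250),f(210,240)],.06))
E
```

```text
0.43 y 0.0043
0.53 y 0.0130
0.63 y 0.0218
yaw 0.08765167915996172
[[0.40512409 0.03580541 0.06      ]
 [0.62287173 0.0625691  0.06      ]]
```

```bash
python3 - <<'E'
from h import *
f=lambda a,b:(190+(a-2)/5,160+(b-2)/5)
for n,p,z in(("fence outer bot",[(100,419),(400,441)],0),("fence top outer",[(105,389),(402,404)],.02),("rail",[(145,321),(424,342)],.0)):
    P=at("side",[f(*q) for q in p],z);print(n,P.round(4).tolist(),(P[1]-P[0])[1]/(P[1]-P[0])[0])
E
```

```text
fence outer bot [[0.6629, 0.1669, 0.0], [0.4923, 0.1572, 0.0]] 0.05740295127404935
fence top outer [[0.6589, 0.1653, 0.02], [0.4924, 0.1499, 0.02]] 0.09252186337828239
rail [[0.6657, 0.0652, 0.0], [0.4966, 0.058, 0.0]] 0.0426387445878747
```

Request:
{"op": "arm_command", "data": {
  "moves": [0,0,0.8,0,0,0,0.8,0,0.2,0,0.3,0,0.3,0,0.1,0,0,0,0,0]
}}

```text
time: 7.45
ee_pos: [0.5235, -0.0049, 0.0783]
eef_rot: [0.696, 0.718, -0.0, -0.001]
ft_force: [-0.9, 0.3, 1.3]
width: 0.0869
grip_force: 0.7
```

Request:
{"op": "arm_command", "data": {
  "moves": [0.5,0,-0.02,0,0.6,0,-0.03,0,0.7,0,-0.04,0,0.7,0,-0.02,0,0.7,0,0,0,0.7,0,0,0,0.7,0,0,0,0.7,0,0,0,0.7,0,0.02,0,0.7,0,0.03,0,0.6,0,0.03,0,0.2,0,0.02,0]
}}

```text
time: 8.45
ee_pos: [0.5211, 0.0711, 0.0798]
eef_rot: [0.695, 0.719, -0.0, -0.0]
ft_force: [-9.2, -1.8, 14.6]
width: 0.0873
grip_force: 7.2
```

Request:
{"op": "arm_command", "data": {
  "moves": [0,0,-0.5,0,0,0,-1.0,0,-2.0,0,-0.5,0,-2.0,0,0,0,-0.5,0,0,0,0,0,0,0,0,0,0,0]
}}

```text
time: 9.03
ee_pos: [0.5233, 0.0246, 0.0992]
eef_rot: [0.696, 0.718, 0.0, 0.0]
ft_force: [0.3, 1.8, -0.2]
width: 0.087
grip_force: 0.0
```

```bash
python3 - <<'E'
from h import *
show();crop('side',190,160,150,110,5,'s3')
E
```

```text
9.03 [0.5233 0.0246 0.0992] 1.77 [ 0.3  1.8 -0.2]
```

View pics/s3.png

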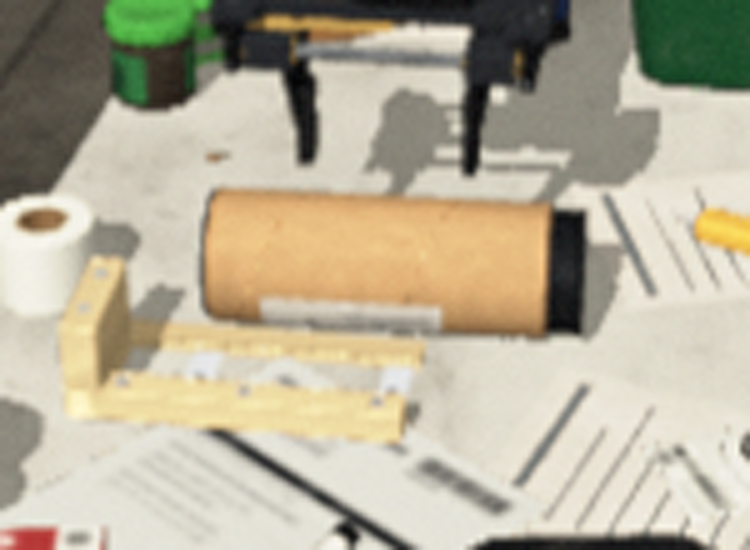

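The tube has nearly reached the rail. Its top edge runs (235,189)→(548,205) and its bottom edge (225,317)→(546,333).

```bash
python3 - <<'E'
from h import *
axis([(235,189),(548,205)],[(225,317),(546,333)],190,160,5)
f=lambda a,b:(190+(a-2)/5,160+(b-2)/5)
print(at("side",[f(584,270),f(203,260)],.06), injig(.523,.036))
E
```

```text
0.43 y 0.0285
0.53 y 0.0364
0.63 y 0.0443
yaw 0.07865719838596784
[[0.40369633 0.05766473 0.06      ]
 [0.62122229 0.08483142 0.06      ]] [-0.0424 -0.0724]
```

Request:
{"op": "arm_command", "data": {
  "moves": [-0.6,0,0.8,0,0,0,0.8,0,0,0,0.3,0,0.2,0,0.1,0,0,0,0,0]
}}

```text
time: 9.5
ee_pos: [0.5228, 0.0204, 0.0787]
eef_rot: [0.696, 0.718, -0.001, -0.0]
ft_force: [-3.7, -1.1, 8.2]
width: 0.0868
grip_force: 4.2
```

Request:
{"op": "arm_command", "data": {
  "moves": [0.4,0,-0.03,0,0.5,0,-0.04,0,0.6,0,-0.04,0,0.6,0,-0.03,0,0.6,0,0,0,0.5,0,0,0,0.3,0,0,0]
}}

```text
time: 10.08
ee_pos: [0.5204, 0.0556, 0.0806]
eef_rot: [0.696, 0.718, -0.002, -0.001]
ft_force: [-17.7, -4.6, 24.1]
width: 0.0867
grip_force: 11.9
```

Request:
{"op": "arm_command", "data": {
  "moves": [0,0,-0.2,0,0,0,-0.6,0,-1.5,0,-1.2,0,-2.0,0,0,0,0,0,0,0,0,0,0,0]
}}

```text
time: 10.58
ee_pos: [0.5233, 0.019, 0.1001]
eef_rot: [0.697, 0.717, -0.0, 0.0]
ft_force: [-0.5, 1.1, -1.1]
width: 0.087
grip_force: 0.0
```

```bash
python3 - <<'E'
from h import *
show();crop('side',190,160,150,110,5,'s4')
E
```

```text
10.58 [0.5233 0.019  0.1001] 1.67 [-0.5  1.1 -1.1]
```

View pics/s4.png

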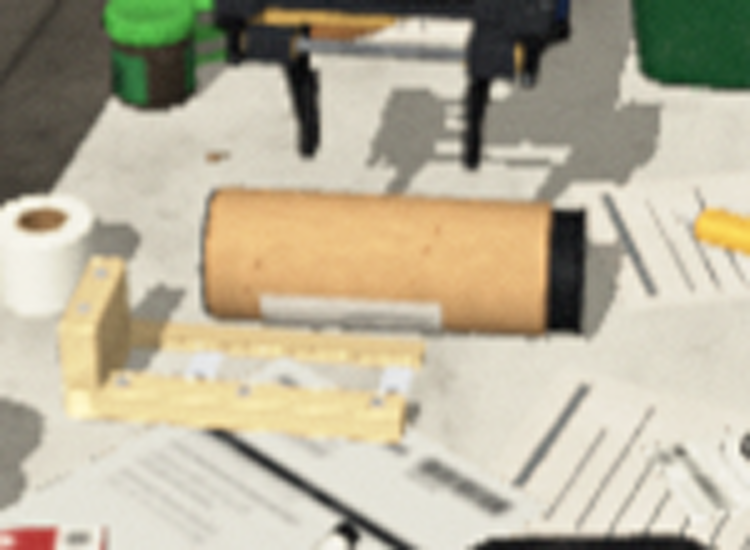

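The tube is where it was: top edge (235,189)→(548,205). I'll add automatic tracking of its top edge in the side view and square the tool to the tube axis, because the axial force was using up the friction.

```bash
cat >>h.py <<'E'
def track(z=.04):
    im=r.camera("side").astype(int);P=[]
    m=(im[:,:,0]-im[:,:,2]>60)&(im[:,:,0]>110)
    for u in range(240,298,2):
        for v in range(188,260):
            if m[v:v+4,u].all(): P.append((u,v-.5));break
    P=np.array(P,float);
    for _ in range(3):
        k=np.polyfit(P[:,0],P[:,1],1);e=abs(P[:,1]-np.polyval(k,P[:,0]));P=P[e<max(1.0,np.median(e)*2)]
    o,T=ray("side",[(240,np.polyval(k,240)),(298,np.polyval(k,298))])
    n=np.cross(*T);n/=np.linalg.norm(n);n*=-np.sign(n[2])  # towards the axis: down
    # plane at .04 below the tangent plane
    y=lambda x:(.04+n@o-n[0]*x-n[2]*z)/n[1]
    print("track n %d v %.1f %.1f  y@.43 %.4f @.53 %.4f yaw %.3f"%(len(P),np.polyval(k,240),np.polyval(k,298),y(.43),y(.53),y(.53)*10-y(.43)*10), "jig y",injig(.522,y(.522))[1])
E
python3 - <<'E'
from h import *
track()
E
```

```text
track n 29 v 197.1 199.7  y@.43 0.0288 @.53 0.0370 yaw 0.083 jig y -0.072
```

Request:
{"op": "arm_command", "data": {
  "moves": [0,0,0.8,-1.5,0,0,0.8,-1.5,0,0,0.3,0,0,0,0.1,0,0.2,0,0,0,0,0,0,0]
}}

```text
time: 11.18
ee_pos: [0.5226, 0.0228, 0.0802]
eef_rot: [0.676, 0.737, -0.0, -0.0]
ft_force: [-5.9, -0.7, 9.2]
width: 0.0869
grip_force: 5.1
```

```bash
python3 - <<'E'
from h import *
show();track()
E
```

```text
11.18 [0.5226 0.0228 0.0802] 4.89 [-5.9 -0.7  9.2]
track n 27 v 196.2 198.6  y@.43 0.0222 @.53 0.0309 yaw 0.087 jig y -0.0781
```

Request:
{"op": "arm_command", "data": {
  "moves": [0.4,0,-0.04,0,0.6,0,-0.01,0,0.6,0,0,0,0.6,0,0,0,0.3,0,0,0]
}}

```text
time: 11.65
ee_pos: [0.5206, 0.0482, 0.0804]
eef_rot: [0.676, 0.737, -0.0, -0.0]
ft_force: [-2.0, -0.2, 3.6]
width: 0.0868
grip_force: 1.6
```

```bash
python3 - <<'E'
from h import *
show();track()
E
```

```text
11.65 [0.5206 0.0482 0.0804] 4.87 [-2.  -0.2  3.6]
track n 25 v 198.5 200.6  y@.43 0.0338 @.53 0.0439 yaw 0.100 jig y -0.0653
```

Light pressure rolls it cleanly: 13 mm of tube travel for 25 mm of finger travel. I'll continue.

Request:
{"op": "arm_command", "data": {
  "moves": [0.5,0,0,0,0.6,0,0,0,0.6,0,0.02,0,0.5,0,0.03,0,0.2,0,0.03,0]
}}

```text
time: 12.12
ee_pos: [0.519, 0.0721, 0.08]
eef_rot: [0.677, 0.736, 0.0, -0.0]
ft_force: [-1.1, -0.2, 3.6]
width: 0.0868
grip_force: 1.4
```

```bash
python3 - <<'E'
from h import *
show();track()
E
```

```text
12.12 [0.519  0.0721 0.08  ] 4.86 [-1.1 -0.2  3.6]
track n 25 v 200.5 203.1  y@.43 0.0481 @.53 0.0566 yaw 0.085 jig y -0.0525
```

Request:
{"op": "arm_command", "data": {
  "moves": [0,0,-0.3,0,0,0,-0.8,0,-1.2,0,-0.4,0,-2.0,0,0,0,-0.6,0,0,0,0,0,0,0,0,0,0,0]
}}

```text
time: 12.75
ee_pos: [0.5222, 0.0331, 0.0951]
eef_rot: [0.677, 0.736, 0.0, 0.0]
ft_force: [-0.0, 0.2, -0.4]
width: 0.0871
grip_force: 0.0
```

```bash
python3 - <<'E'
from h import *
show();track()
E
```

```text
12.75 [0.5222 0.0331 0.0951] 4.74 [-0.   0.2 -0.4]
track n 29 v 197.5 200.5  y@.43 0.0329 @.53 0.0402 yaw 0.073 jig y -0.0688
```

The tube rolls back off the bevel when released, so it needs one long stroke from well behind its top.

Request:
{"op": "arm_command", "data": {
  "moves": [-1.0,0,0,0,-1.0,0,0.3,0,0,0,0.8,0,0,0,0.6,0,0,0,0,0]
}}

```text
time: 13.22
ee_pos: [0.5231, 0.013, 0.0763]
eef_rot: [0.677, 0.736, -0.0, -0.001]
ft_force: [0.2, 0.4, 0.3]
width: 0.0871
grip_force: 0.1
```

```bash
python3 - <<'E'
from h import *
show();track()
E
```

```text
13.22 [0.5231 0.013  0.0763] 4.78 [0.2 0.4 0.3]
track n 29 v 197.3 200.4  y@.43 0.0328 @.53 0.0393 yaw 0.065 jig y -0.0696
```

Request:
{"op": "arm_command", "data": {
  "moves": [0.4,0,0,0,0.5,0,-0.07,0,0.6,0,-0.12,0,0.6,0,-0.08,0]
}}

```text
time: 13.6
ee_pos: [0.5221, 0.0351, 0.081]
eef_rot: [0.677, 0.736, 0.0, 0.0]
ft_force: [-0.3, 0.7, 0.5]
width: 0.0871
grip_force: 0.0
```

```bash
python3 - <<'E'
from h import *
show();track()
E
```

```text
13.6 [0.5221 0.0351 0.081 ] 4.83 [-0.3  0.7  0.5]
track n 29 v 199.3 201.9  y@.43 0.0411 @.53 0.0497 yaw 0.086 jig y -0.0594
```

Request:
{"op": "arm_command", "data": {
  "moves": [0.4,0,0.12,0,0.5,0,0,0]
}}

```text
time: 13.82
ee_pos: [0.5217, 0.0429, 0.0799]
eef_rot: [0.677, 0.736, -0.0, 0.001]
ft_force: [-3.6, -1.6, 12.6]
width: 0.0871
grip_force: 5.9
```

```bash
python3 - <<'E'
from h import *
show();track()
E
```

```text
13.82 [0.5217 0.0429 0.0799] 4.78 [-3.6 -1.6 12.6]
track n 28 v 200.4 202.8  y@.43 0.0464 @.53 0.0555 yaw 0.091 jig y -0.0536
```

Request:
{"op": "arm_command", "data": {
  "moves": [0.5,0,-0.06,0,0.6,0,-0.04,0,0.6,0,-0.05,0]
}}

```text
time: 14.12
ee_pos: [0.5201, 0.06, 0.0817]
eef_rot: [0.677, 0.736, -0.0, 0.0]
ft_force: [-4.1, -1.8, 9.5]
width: 0.0868
grip_force: 4.9
```

```bash
python3 - <<'E'
from h import *
show();track()
E
```

```text
14.12 [0.5201 0.06   0.0817] 4.77 [-4.1 -1.8  9.5]
track n 25 v 201.3 204.4  y@.43 0.0553 @.53 0.0623 yaw 0.071 jig y -0.0466
```

Request:
{"op": "arm_command", "data": {
  "moves": [0.6,0,-0.05,0,0.6,0,-0.05,0,0.6,0,-0.05,0]
}}

```text
time: 14.42
ee_pos: [0.5186, 0.078, 0.0832]
eef_rot: [0.677, 0.736, -0.0, 0.001]
ft_force: [-4.1, -2.0, 9.7]
width: 0.087
grip_force: 4.7
```

```bash
python3 - <<'E'
from h import *
show();track(.042)
E
```

```text
14.42 [0.5186 0.078  0.0832] 4.77 [-4.1 -2.   9.7]
track n 25 v 202.4 205.7  y@.43 0.0657 @.53 0.0721 yaw 0.063 jig y -0.0368
```

Request:
{"op": "arm_command", "data": {
  "moves": [0.6,0,-0.05,0,0.6,0,-0.03,0,0.6,0,-0.01,0]
}}

```text
time: 14.72
ee_pos: [0.5174, 0.0962, 0.0841]
eef_rot: [0.677, 0.736, 0.0, 0.001]
ft_force: [-0.5, -1.0, 6.0]
width: 0.0869
grip_force: 2.8
```

```bash
python3 - <<'E'
from h import *
show();track(.044)
E
```

```text
14.72 [0.5174 0.0962 0.0841] 4.78 [-0.5 -1.   6. ]
track n 24 v 203.4 206.9  y@.43 0.0761 @.53 0.0818 yaw 0.057 jig y -0.0271
```

Request:
{"op": "arm_command", "data": {
  "moves": [0.6,0,0.01,0,0.7,0,0.05,0,0.7,0,0.08,0]
}}

```text
time: 15.02
ee_pos: [0.5156, 0.1162, 0.0822]
eef_rot: [0.677, 0.736, 0.0, 0.0]
ft_force: [0.1, 0.2, 0.5]
width: 0.0871
grip_force: 0.3
```

```bash
python3 - <<'E'
from h import *
show();track(.0445)
E
```

```text
15.02 [0.5156 0.1162 0.0822] 4.78 [0.1 0.2 0.5]
track n 24 v 205.6 208.7  y@.43 0.0866 @.53 0.0936 yaw 0.070 jig y -0.0154
```

Request:
{"op": "arm_command", "data": {
  "moves": [0.3,0,0,0,0,0,0,0,0,0,0,0,0,0,0,0]
}}

```text
time: 15.4
ee_pos: [0.5148, 0.1183, 0.0818]
eef_rot: [0.677, 0.736, -0.0, -0.0]
ft_force: [0.1, 0.3, 1.3]
width: 0.0869
grip_force: 0.6
```

```bash
python3 - <<'E'
from h import *
show();track()
E
```

```text
15.4 [0.5148 0.1183 0.0818] 4.78 [0.1 0.3 1.3]
track n 24 v 206.5 208.6  y@.43 0.0786 @.53 0.0891 yaw 0.105 jig y -0.0201
```

```bash
python3 - <<'E'
from h import *
crop('side',190,160,150,110,5,'s5')
E
```

```text
(no output)
```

View pics/s5.png

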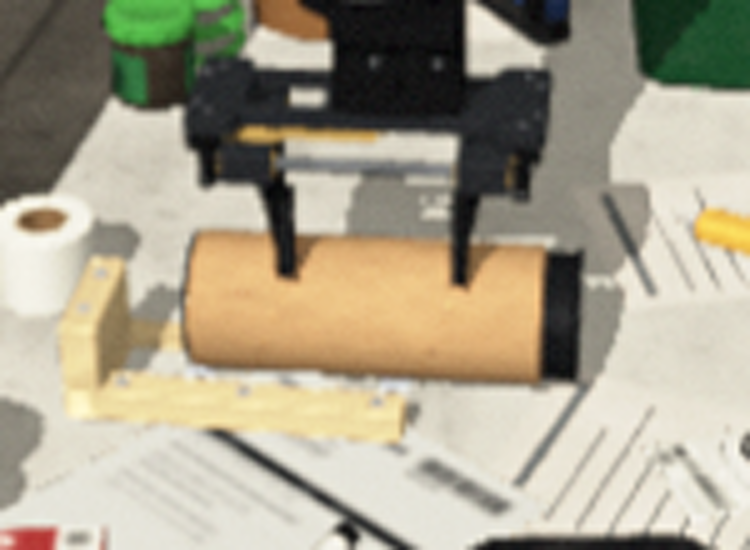

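The tube's top edge is (210,230)→(540,247) and its bottom edge (200,367)→(540,381), and there is still a gap to the fence. It is sitting on or near the crest with the fingers forward of its top, so pressing down and forward there should drop it in.

Request:
{"op": "arm_command", "data": {
  "moves": [0.3,0,0.1,0,0.3,0,0.15,0,0.3,0,0.15,0,0.3,0,0.1,0]
}}

```text
time: 15.83
ee_pos: [0.5139, 0.1315, 0.0769]
eef_rot: [0.677, 0.736, 0.0, -0.0]
ft_force: [-0.4, 3.3, 2.1]
width: 0.0873
grip_force: 1.3
```

```bash
python3 - <<'E'
from h import *
show();track();axis([(210,230),(540,247)],[(200,367),(540,381)],190,160,5)
def exp(y,z):  # expected top-edge rows for axis jig y
    t=np.array([np.cos(JY),np.sin(JY),0]);c=np.array([.5625+np.sin(JY)*-y,.11+y,z]);o=r.camera_info("side")["origin"]
    best=[]
    for x in np.linspace(-.15,.06,9):
        P=c+x*t+.04*np.array([[-np.sin(JY)*np.cos(a),np.cos(a)*np.cos(JY),np.sin(a)] for a in np.linspace(0,np.pi,181)])
        q=proj("side",P);best.append(q[q[:,1].argmin()])
    b=np.array(best);k=np.polyfit(b[:,0],b[:,1],1);return np.polyval(k,[240,298]).round(1)
for a in((-.02,.0445),(-.02,.04),(-.01,.041),(0,.04)):print(a,exp(*a))
E
```

```text
15.83 [0.5139 0.1315 0.0769] 4.82 [-0.4  3.3  2.1]
track n 19 v 207.5 210.9  y@.43 0.0910 @.53 0.0973 yaw 0.063 jig y -0.0116
0.43 y 0.0773
0.53 y 0.0864
0.63 y 0.0954
yaw 0.09053185926248737
(-0.02, 0.0445) [204.3 208.4]
(-0.02, 0.04) [205.7 209.8]
(-0.01, 0.041) [207.2 211.3]
(0, 0.04) [209.4 213.5]
```

Request:
{"op": "arm_command", "data": {
  "moves": [0,0,-0.4,0,0,0,-0.4,0,0,0,-0.4,0,0,0,0,0,0,0,0,0,0,0,0,0]
}}

```text
time: 16.38
ee_pos: [0.514, 0.1304, 0.0889]
eef_rot: [0.677, 0.736, -0.0, 0.0]
ft_force: [-0.2, -0.1, 0.9]
width: 0.0873
grip_force: 0.0
```

```bash
python3 - <<'E'
from h import *
show();track()
E
```

```text
16.38 [0.514  0.1304 0.0889] 4.78 [-0.2 -0.1  0.9]
track n 24 v 209.4 213.2  y@.43 0.1034 @.53 0.1084 yaw 0.050 jig y -0.0004
```

The tube is seated: jig y ≈ 0, and the top-edge rows match those expected for a seated tube. Next I'll shut the fingers and go behind the plug.

Request:
{"op": "arm_command", "data": {
  "moves": [0,0,-1.5,0,0,0,-1.5,0,0,0,-1.5,0.6,0,0,0,0.6,-0.3,-2.0,0,0.7,-0.3,-2.5,0,0.7,-0.3,-2.5,0,0,-0.3,-2.5,0,0,-0.3,-2.5,0,0,-0.3,-1.5,0,0,0,0,0,0,0,0,0,0],
  "fingers": 0
}}

```text
time: 17.43
ee_pos: [0.3798, 0.1062, 0.1338]
eef_rot: [0.694, 0.72, -0.0, 0.001]
ft_force: [0.2, 0.2, 0.0]
width: 0.0149
grip_force: 0.0
```

```bash
python3 - <<'E'
from h import *
show();track()
im=r.camera("side").astype(int);print([(u,im[v,u].sum()) for v in (229,) for u in range(296,312)])
f=lambda a,b:(190+(a-2)/5,160+(b-2)/5)
print(at("side",[f(580,315)],.06),im.shape)
E
```

```text
17.43 [0.3798 0.1062 0.1338] 2.16 [0.2 0.2 0. ]
track n 29 v 209.2 213.4  y@.43 0.1041 @.53 0.1080 yaw 0.039 jig y -0.0008
[(296, np.int64(509)), (297, np.int64(274)), (298, np.int64(129)), (299, np.int64(101)), (300, np.int64(127)), (301, np.int64(119)), (302, np.int64(120)), (303, np.int64(73)), (304, np.int64(86)), (305, np.int64(193)), (306, np.int64(388)), (307, np.int64(430)), (308, np.int64(429)), (309, np.int64(423)), (310, np.int64(415)), (311, np.int64(418))]
[[0.40034526 0.10465494 0.06      ]] (384, 512, 3)
```

Request:
{"op": "arm_command", "data": {
  "moves": [-0.3,-1.0,0,0,0,-0.8,0,0,0,0,2.5,0,0,0,2.5,0,0,0,2.5,0,0,0,2.2,0,0,0,0,0,0,0,0,0]
}}

```text
time: 18.2
ee_pos: [0.3613, 0.1035, 0.0366]
eef_rot: [0.693, 0.721, -0.001, -0.001]
ft_force: [1.3, -0.4, 0.0]
width: 0.0005
grip_force: 0.0
```

```bash
python3 - <<'E'
from h import *
show();track();s=r.read_state();print(s["joint_positions"],s["width"])
crop('side',190,160,150,110,5,'s6')
E
```

```text
18.2 [0.3613 0.1035 0.0366] 2.23 [ 1.3 -0.4  0. ]
track n 29 v 209.1 213.7  y@.43 0.1058 @.53 0.1082 yaw 0.024 jig y -0.0004
[ 0.38453584  0.04798074 -0.77906085  2.23814755  0.04294863  0.86988831
 -0.3830447 ] 0.0008087743101449383
```

View pics/s6.png

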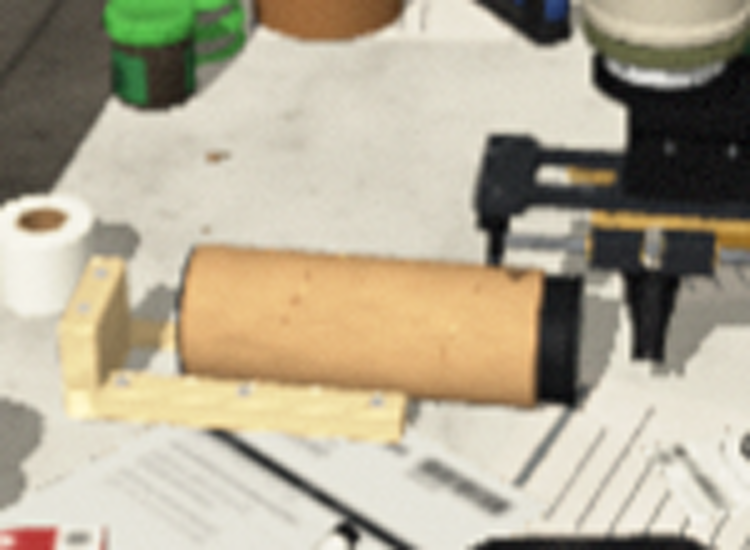

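The tube is seated and the shut fingers stand clear behind the plug, at (650,350) with the plug's outer edge at u≈578. I'll push along the saddle.

Request:
{"op": "arm_command", "data": {
  "moves": [0,0.6,0,0,0,0.6,0,0,0,0.5,0,0,0,0.4,0,0,0,0.4,0,0,0,0.4,0,0,0,0.4,0,0,0,0.4,0,0,0,0.4,0,0,0,0.4,0,0,0,0.4,0,0]
}}

```text
time: 19.22
ee_pos: [0.4105, 0.1049, 0.0368]
eef_rot: [0.693, 0.721, -0.001, -0.0]
ft_force: [-6.4, 0.6, 6.3]
width: 0.0005
grip_force: 3.7
```

```bash
python3 - <<'E'
from h import *
show();track()
E
```

```text
19.22 [0.4105 0.1049 0.0368] 2.21 [-6.4  0.6  6.3]
track n 22 v 209.2 213.4  y@.43 0.1042 @.53 0.1081 yaw 0.038 jig y -0.0007
```

Request:
{"op": "arm_command", "data": {
  "moves": [0,0.3,-0.1,0,0,0.3,-0.1,0,0,0.3,0,0,0,0.3,0,0,0,0.3,0,0]
}}

```text
time: 19.68
ee_pos: [0.4263, 0.1054, 0.0389]
eef_rot: [0.693, 0.72, -0.0, 0.0]
ft_force: [-1.6, -1.2, -0.1]
width: 0.0007
grip_force: 1.0
```

```bash
cat >>h.py <<'E'
def ends():
    im=r.camera("side").astype(int);m=(im[:,:,0]-im[:,:,2]>60)&(im[:,:,0]>110)
    for v in (224,228,232):
        u=np.nonzero(m[v,215:320])[0]+215; print(v,"brown",u[0],u[-1],"far x,plug-joint x",at("side",[(u[0],v),(u[-1],v)],.06)[:,0].round(4))
E
python3 - <<'E'
from h import *
show();track();ends()
E
```

```text
19.68 [0.4263 0.1054 0.0389] 2.19 [-1.6 -1.2 -0.1]
track n 22 v 209.2 213.3  y@.43 0.1037 @.53 0.1078 yaw 0.040 jig y -0.001
224 brown 215 283 far x,plug-joint x [0.6462 0.4608]
228 brown 215 282 far x,plug-joint x [0.6405 0.4603]
232 brown 215 282 far x,plug-joint x [0.635  0.4571]
```

Request:
{"op": "arm_command", "data": {
  "moves": [0,0.3,0,0,0,0.3,0,0,0,0.3,0,0,0,0.2,0,0,0,0.2,0,0,0,0,0,0]
}}

```text
time: 20.28
ee_pos: [0.4382, 0.1059, 0.0387]
eef_rot: [0.693, 0.721, -0.001, -0.001]
ft_force: [-6.1, -0.2, 4.4]
width: 0.0003
grip_force: 3.6
```

```bash
python3 - <<'E'
from h import *
show();track();ends()
E
```

```text
20.28 [0.4382 0.1059 0.0387] 2.21 [-6.1 -0.2  4.4]
track n 20 v 209.3 213.2  y@.43 0.1034 @.53 0.1080 yaw 0.046 jig y -0.0007
224 brown 215 282 far x,plug-joint x [0.6462 0.4635]
228 brown 215 282 far x,plug-joint x [0.6405 0.4603]
232 brown 215 281 far x,plug-joint x [0.635  0.4598]
```

Next, slow steps until the force climbs, which means the plug is fully home.

Request:
{"op": "arm_command", "data": {
  "moves": [0,0.2,0,0,0,0.2,0,0,0,0.2,0,0,0,0,0,0]
}}

```text
time: 20.72
ee_pos: [0.4441, 0.1062, 0.0387]
eef_rot: [0.693, 0.721, -0.001, -0.001]
ft_force: [-7.5, -0.0, 3.1]
width: 0.0002
grip_force: 3.6
```

Request:
{"op": "arm_command", "data": {
  "moves": [0,0.2,0,0,0,0.2,0,0,0,0,0,0]
}}

```text
time: 20.97
ee_pos: [0.4471, 0.1063, 0.0385]
eef_rot: [0.693, 0.721, -0.002, -0.001]
ft_force: [-12.3, -1.2, 10.8]
width: 0.0004
grip_force: 7.1
```

Request:
{"op": "arm_command", "data": {
  "moves": [0,0.2,0,0,0,0.2,0,0,0,0,0,0]
}}

```text
time: 21.22
ee_pos: [0.4471, 0.1062, 0.0379]
eef_rot: [0.693, 0.721, -0.006, -0.003]
ft_force: [-33.2, -3.2, 28.6]
width: 0.0005
grip_force: 19.3
```

It stalls at x=0.4471 with 33 N, so the plug is home. I'll back off.

Request:
{"op": "arm_command", "data": {
  "moves": [0,-0.4,0,0,0,-0.6,0,0,0,-1.5,0,0,0,-2.0,0,0,0,-2.0,0,0,0,0,-2.0,0,0,0,-2.0,0,0,0,-2.0,0,0,0,0,0,0,0,0,0]
}}

```text
time: 22.05
ee_pos: [0.3892, 0.104, 0.0998]
eef_rot: [0.694, 0.72, 0.001, 0.001]
ft_force: [-0.2, -0.3, -0.3]
width: 0.0006
grip_force: 0.0
```

```bash
python3 - <<'E'
from h import *
show();track();ends()
im=r.camera("side").astype(int)
for v in (224,228,232): print(v,[int(x) for x in im[v,276:294].sum(1)])
crop('side',190,160,150,110,5,'s7')
E
```

```text
22.05 [0.3892 0.104  0.0998] 2.17 [-0.2 -0.3 -0.3]
track n 22 v 209.2 213.4  y@.43 0.1041 @.53 0.1080 yaw 0.039 jig y -0.0007
224 brown 215 282 far x,plug-joint x [0.6462 0.4635]
228 brown 215 282 far x,plug-joint x [0.6405 0.4603]
232 brown 215 281 far x,plug-joint x [0.635  0.4598]
224 [562, 567, 567, 562, 568, 549, 343, 136, 159, 212, 371, 413, 407, 410, 416, 422, 425, 521]
228 [555, 564, 557, 553, 550, 546, 303, 137, 170, 234, 378, 413, 415, 411, 410, 433, 523, 628]
232 [501, 516, 517, 518, 513, 453, 232, 110, 177, 306, 400, 423, 415, 418, 442, 620, 658, 659]
```

View pics/s7.png

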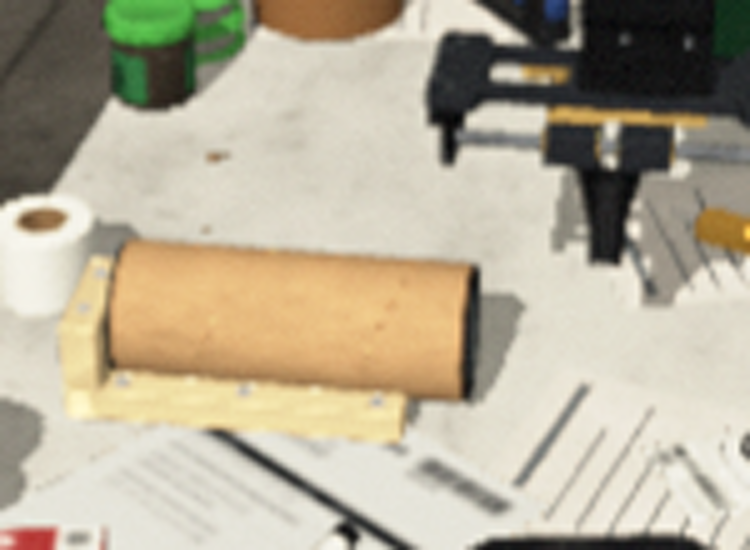

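The tube is against the stop with only the thin plug rim showing at u≈472. It lies in the saddle and the robot is clear of it.

```bash
python3 -c "
from bench import r
print(r.close_job())"
```

```text
the job is handed in; nothing more can be done
None
```

The job is handed in at about 22 s of the 67 s allowed, but no verdict was returned: by my camera checks the tube lies seated in the saddle against the stop, its plug is home (the push stalled at 33 N), and the robot is clear.

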